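# Change the sample in the conditioning pot and restock the lane

### The arm

A 7-joint arm with a two-finger parallel gripper is mounted at the origin on the work surface. World frame = base frame: x ahead of the robot, y to its left, z up, the work surface at z = 0. Lengths are in m, angles in rad, forces in N, time in s.
With the tool pointing down it reaches from about 0.425 to 0.825 m from the base axis. Payload 3.6 kg.
Tool frame: the origin (TCP) lies on the centre line of the jaws, within the pads' length; the fingertips stand 25 mm ahead of it and the grasp point (between the pads) lies 6 mm ahead of it; z points along the fingers, y is the line along which they close (so a half turn about z gives the same grasp; the last joint's range is limited). The gripper opens to 85 mm and grips with 20 to 120 N. Pads are 22 mm wide; open, the fingers measure 114 mm over their backs; the gripper's body (76 mm by 85 mm) begins 54 mm behind the grasp point. The pads swing forward as they close: fully open they stand 13 mm farther back than shut.
Start: joints at [-1.137, 0.615, -0.013, 1.423, 0.008, 1.103, -0.04], TCP at [0.289, 0.582, 0.256] pointing down, gripper open.
Joint ranges: [-3.12, 3.12], [-0.3, 2.06], [-1.34, 1.32], [0.26, 2.42], [-1.36, 4.5], [0.01, 1.98], [-2.84, 2.84]. Speed limits (rad/s): [2.79, 2.79, 3.14, 3.14, 3.14, 3.14, 3.14].

### API

Orientations are given as a 3x3 rotation matrix whose columns are the frame's x, y, z axes.
In Python, from workcell import * gives the robot as it stands. Calls block until the motion is done:
- goto(position, orientation): joint-space move of the TCP to a pose.
- line_to(position, rotation=None, rate=0.15, contact_N=None): straight line of the TCP; rotation=None keeps the orientation; rate is the mean speed in m/s. With contact_N (N) it stops when the force on the tool has changed by that much, and returns True; else False.
- movej(angles): joint-space move.
- grip(opening, strength=None): finger opening in m; strength is the grip in N (None keeps the last); returns when the fingers have stopped.
- wait(seconds).
- inverse_kinematics(position, orientation): joint angles nearest the present ones, or None.
- observe(): the state.
- grab_frame(name): name is "scene" or "top" or "wrist"; returns a dict with "frame" (480x640x3 uint8, red, green, blue), "depth" (480x640 float32, m along the optical axis (not along the pixel's ray), 0 where there is no reading), "fx", "fy", "cx", "cy" (pixels), "R" (3x3) and "t" (3): a world point X has camera coordinates R X + t; the wrist camera has in their place "mount" (4x4, takes a point from camera to tool coordinates, whose origin is the TCP and whose axes are the flange's). Camera axes: x right, y down, z forward; pixel columns grow to the right and rows downward; lengths in m; the calibration is good to about 2 mm. A picture is of the moment at which its call begins: read the wrist's pose just before it.
A pose or a line that the arm cannot do raises Unreachable and nothing moves.
- hand_in(): hands the job in; it is judged then, once.
Trained networks look in the newest picture that a camera, given by its name, has taken for a name from the list of things; names that differ only in an ending like _2 or _b are one class to them, and where a whole thing is asked for, a point or a joint stands for the part that bears it (a point fixed in the world has none). Each returns a list of dicts, best first, with "confidence" (0 to 1); they miss things now and then, are a little off and sometimes report something else, mostly with a low value. They report only what shows in the picture. A call takes as long as a camera call. They do not tell look-alikes from the thing itself.
- boxes_of(thing, camera): "position" ([column, row] in pixels, amid what is visible of it).
- silhouettes(thing, camera): "region" (480x640 bool, what is visible of it) and "position" ([column, row] in pixels, amid what is visible of it).
The state is a dict: "time": time; "qpos": joint angles; "dq": joint speeds; "joint_torque": joint torques, N m; "ee_pos": TCP position; "eef_rot": TCP orientation; "contact_force": force on the tool from outside, world axes, zero at the start; "wrist_torque": the same for the moment, N m; "opening": finger opening in m; "finger_force": force on a finger pad.
Only numpy, scipy, OpenCV 4.12 (cv2) and the standard library are available. Lean on these libraries where they do the work, as an engineer would, in place of code of your own. Each camera call takes 0.05 s, during which the arm holds its last target. There are 200 camera calls.

### The job

Squeeze the two tabs on the hub of the conditioning pot together to unlock its cover, swing the cover fully open, take the finished sample tin out of the pot and stand it in the small steel tray, then put the oldest tin, the one at the low front end of the sloped lane, upright in the pot and turn the cover back until it is fully shut and both tabs have sprung out again. Load every new tin that stands on the bench into the lane from its high end, behind the tin that is left, so that all stand upright and none is left on the bench. Do not tip over the tins of the pot and the lane, and leave the beaker, the wash bottle and the brass mould where they are.

Things in the scene. Friction and masses are not known exactly. Their poses are not given: they have to be found in the camera images.
- station: fixed white base plate of the conditioning pot, 130 x 240 x 8 mm; origin at the centre of its underside. In its frame the pot's axis is at y = -52.5 mm, the cover's pivot at y = +52.5 mm (x = 0). The pot is a round aluminium cup, 100 mm across inside, wall 4 mm, rim 66 mm and inner floor 10 mm above the bench
- pot_floor (a point): centre of the pot's inner floor, on the pot's axis, 10 mm above the bench; axes as the station's
- cover (a joint): angle (rad) of the cover about its upright pivot: 0 shut, grows counter-clockwise seen from above, stop at 1.25; the pot is clear from 1.1 on. Steel disc 116 mm across on an arm, 71 to 77 mm above the bench, disc centre 105 mm from the pivot. Turns freely past 0.6; below that, both ways, only while both tabs are in over 5 mm. Locked at 0 (play 0.05). Stays where left; friction 0.06 N m
- hub_grip (a point): point on the pivot axis midway between the two tabs, 97 mm above the bench, for gripping them; its x axis points from tab b to tab a and turns with the cover (at cover angle 0 it is the station's x axis, and the disc lies towards -y)
- tab_a (a joint): travel (m) of the ribbed grey tab on the hub's +x side, inward: 0 out, 0.007 fully in; spring 2.8 N at the start, 7.7 N fully in. The tabs are upright plates 24 mm wide, from 79 to 113 mm above the bench, either side of a 20 mm hub; outer faces 48 mm apart when out, 34 mm when both are in. They turn with the cover
- tab_b (a joint): the same for the opposite tab on the -x side of the hub
- lane: fixed sloped lane of slick white plastic (tins slide down it by themselves), 285 mm long, 54 mm wide between aluminium side rails 16 mm high (rails 4 mm thick), sloping 7 degrees down towards its own -x end, where a 16 mm stop closes it; the high +x end is open. It holds up to five tins in single file. Origin on the bench under its middle, x uphill, z up
- lane_front (a point): middle of the lane floor's low edge, right at the stop, 20 mm above the bench; axes as the lane's. The floor rises from here by 0.123 mm per mm of x
- lane_back (a point): point on the lane floor's centre line near the high end, 238 mm uphill of lane_front and 49 mm above the bench: a place to set down a new tin
- tray_in (a point): centre of the inner floor of the small fixed steel tray, 100 x 100 mm, rim 12 mm above the bench, wall 3 mm, floor about 3 mm above the bench, open at the start
- tin_oldest: the oldest tin, at the very front (low end) of the lane; aluminium sample tin: round body 50 mm across and 34 mm high with a black round knob 20 mm across and 20 mm high on the middle of its lid (54 mm over all), 0.10 to 0.20 kg; origin at the centre of its underside, z up through the knob
- tin_second: the tin just behind it in the lane, which slides to the front once the oldest is gone and stays in the lane; the same kind of tin
- tin_done: the finished tin, inside the shut pot at the start; the same kind of tin
- tin_new1: a new tin standing on the bench, between lane and pot; two to four of the four are there; the same kind of tin
- tin_new2: a new tin standing on the bench, between lane and pot; two to four of the four are there; the same kind of tin
- tin_new3: a new tin standing on the bench, between lane and pot; two to four of the four are there; the same kind of tin
- tin_new4: a new tin standing on the bench, between lane and pot; two to four of the four are there; the same kind of tin
- beaker: glass beaker, 70 mm across and 90 mm high, a bystander
- washbottle: white wash bottle, 64 mm across and 160 mm high, a bystander
- mould: plain brass mould ring, 64 mm across, bore 40 mm, 26 mm high, a bystander
There are look-alikes about, which are no part of the job. Leave any pink look-alike of the tin_new4 alone.

How it is judged:
On the way, in this order (a step that is already met when the one before it is completed fails the run):
1. both tabs squeezed in with the cover still shut (value of joint each of tab_a, tab_b above 0.004 m and value of joint cover below 0.25 rad), for 0.05 s.
2. the cover swung open (value of joint cover above 1 rad), for 0.2 s.
3. the finished tin stands in the tray (horizontal distance between tin_done and tray_in below 0.032 m and z of tin_done in the frame of tray_in between -0.005 and 0.006 m and angle between tin_done's own z axis and vertical below 0.2 rad and linear speed of tin_done below 0.02 m/s and contact force between tin_done and the fingers below 0.1 N), for 0.2 s.
4. the oldest tin stands in the pot (horizontal distance between tin_oldest and pot_floor below 0.027 m and z of tin_oldest in the frame of pot_floor between -0.005 and 0.006 m and angle between tin_oldest's own z axis and vertical below 0.2 rad and linear speed of tin_oldest below 0.02 m/s and contact force between tin_oldest and the fingers below 0.1 N), for 0.2 s.
5. the cover is shut and both tabs are out (value of joint cover below 0.08 rad and value of joint each of tab_a, tab_b below 0.002 m), for 0.2 s.
At the end, for the whole second after the job is handed in: cover shut (under 0.08 rad), both tabs out (under 2 mm); oldest tin upright on the pot floor, finished tin upright on the tray floor; second tin within 40 mm of the lane's stop, every new tin standing in the lane behind it; all released and at rest (all of step 3 and all of step 4 and all of step 5 and x of tin_second in the frame of lane_front between 0.01 and 0.272 m and y of tin_second in the frame of lane_front between -0.008 and 0.008 m and z of tin_second in the frame of lane_front between -0.002 and 0.04 m and angle between each of tin_second, tin_new1, tin_new2, tin_new3, tin_new4's own z axis and vertical below 0.25 rad and linear speed of each of tin_second, tin_new1, tin_new2, tin_new3, tin_new4 below 0.02 m/s and contact force between each of tin_second, tin_new1, tin_new2, tin_new3, tin_new4 and the fingers below 0.1 N and x of tin_second in the frame of lane_front below 0.04 m and x of tin_new1 in the frame of lane_front between 0.01 and 0.272 m and y of tin_new1 in the frame of lane_front between -0.008 and 0.008 m and z of tin_new1 in the frame of lane_front between -0.002 and 0.04 m and x of each of tin_new1, tin_new2, tin_new3, tin_new4 in the frame of lane_front above 0.06 m and x of tin_new2 in the frame of lane_front between 0.01 and 0.272 m and y of tin_new2 in the frame of lane_front between -0.008 and 0.008 m and z of tin_new2 in the frame of lane_front between -0.002 and 0.04 m and x of tin_new3 in the frame of lane_front between 0.01 and 0.272 m and y of tin_new3 in the frame of lane_front between -0.008 and 0.008 m and z of tin_new3 in the frame of lane_front between -0.002 and 0.04 m and x of tin_new4 in the frame of lane_front between 0.01 and 0.272 m and y of tin_new4 in the frame of lane_front between -0.008 and 0.008 m and z of tin_new4 in the frame of lane_front between -0.002 and 0.04 m); the robot touches nothing.
It fails at once if the beaker is disturbed (distance of beaker from where it was at the start of the episode above 0.03 m).
It fails at once if the washbottle is disturbed (distance of washbottle from where it was at the start of the episode above 0.03 m).
It fails at once if the mould is disturbed (distance of mould from where it was at the start of the episode above 0.03 m).
It fails at once if a tin from the lane or the pot is knocked over (angle between any of tin_oldest, tin_second, tin_done's own z axis and vertical above 0.8 rad).
Of tin_new1, tin_new2, tin_new3, tin_new4 only 2 to 4 are there at a start; the rules pass over those that are not, and their reading is None.
At some moment in a run one of tin_new1, tin_new2, tin_new3, tin_new4 may be knocked a few centimetres aside while the robot is not near it.
It also fails if it takes over 210 s, if anything falls off the work surface, if the arm or the gripper's body presses on something with over 40 N, if the wrist force passes 120 N, or if a joint passes its speed limit or range.

## Working session

There is one attempt and no reset: what is moved stays moved. The work goes in short steps, each a Python script; the robot and the scene stay as the last script left them, time stands still between calls to the robot, and variables do not carry over. Pictures are saved under pics/ and viewed, at most 14 in all, crops included, and the job is handed in when it is done.

```bash
mkdir -p pics; ls; cat > h.py <<'E'
from workcell import *
import numpy as np, cv2
def save(name,f): cv2.imwrite('pics/'+name+'.png',f['frame'][:,:,::-1])
def world(f,u,v,d):
    c=np.array([(u-f['cx'])/f['fx']*d,(v-f['cy'])/f['fy']*d,d]) if np.isscalar(d) else np.stack([(u-f['cx'])/f['fx']*d,(v-f['cy'])/f['fy']*d,d])
    return (f['R'].T@(c.T-f['t']).T) if c.ndim==1 else (f['R'].T@(c-np.array(f['t'])[:,None]))
E
python3 - <<'E'
from h import *
for n in ('top','scene'):
    f=grab_frame(n); save(n+'1',f)
    print(n,-f['R'].T@f['t'],f['fx'])
    for t in ['station','cover','tab_a','lane','tray_in','tin_oldest','tin_new1','tin_new4','beaker','washbottle','mould']:
        try:
            for b in silhouettes(t,n):
                m=b['region']&(f['depth']>0); v,u=np.nonzero(m)
                P=world(f,u.astype(float),v.astype(float),f['depth'][v,u].astype(float)) 
                print(t,round(b['confidence'],2),np.round(b['position']),m.sum(),np.round(np.median(P,1),3),'zmax',np.round(np.percentile(P[2],95),3))
        except Exception as e: print(t,e)
E
```

```text
pics
top [0.41556757 0.00661227 1.22312201] 454.6073123995074
station 0.6 [215. 251.] 4422 [0.519 0.251 0.071] zmax 0.08
station 0.25 [320. 282.] 1418 [ 0.441 -0.018  0.003] zmax 0.011
cover 0.94 [225. 249.] 2226 [0.525 0.226 0.077] zmax 0.102
tab_a 0.48 [194. 240.] 33 [0.545 0.312 0.106] zmax 0.115
lane 0.85 [409. 236.] 2134 [ 0.563 -0.244  0.043] zmax 0.061
tray_in 0.7 [323. 282.] 1336 [ 0.442 -0.02   0.003] zmax 0.01
tray_in 0.62 [223. 249.] 2275 [0.526 0.226 0.076] zmax 0.101
tin_oldest 0.62 [414. 296.] 303 [ 0.411 -0.256  0.057] zmax 0.077
tin_new1 0.79 [334. 203.] 289 [ 0.653 -0.043  0.034] zmax 0.054
tin_new1 0.76 [301. 231.] 294 [0.572 0.052 0.034] zmax 0.054
tin_new1 0.74 [277. 294.] 284 [0.409 0.093 0.034] zmax 0.055
tin_new1 0.67 [365. 284.] 277 [ 0.442 -0.134  0.034] zmax 0.055
tin_new1 0.66 [409. 237.] 2053 [ 0.566 -0.242  0.043] zmax 0.062
tin_new1 0.6 [336. 235.] 303 [ 0.565 -0.05   0.034] zmax 0.054
tin_new1 0.52 [368. 224.] 265 [ 0.603 -0.134  0.033] zmax 0.055
tin_new1 0.5 [300. 206.] 272 [0.636 0.032 0.034] zmax 0.054
tin_new4 0.79 [334. 203.] 289 [ 0.653 -0.043  0
[... 1929 characters left out ...]
zmax 0.055
tin_new4 0.88 [364. 280.] 477 [0.645 0.024 0.035] zmax 0.055
tin_new4 0.88 [319. 287.] 523 [ 0.573 -0.059  0.034] zmax 0.055
tin_new4 0.8 [251. 281.] 450 [ 0.45  -0.146  0.035] zmax 0.056
tin_new4 0.77 [302. 315.] 547 [ 0.613 -0.147  0.035] zmax 0.055
tin_new4 0.67 [262. 328.] 3152 [ 0.579 -0.244  0.046] zmax 0.065
tin_new4 0.64 [349. 297.] 477 [ 0.662 -0.053  0.035] zmax 0.055
tin_new4 0.58 [349. 262.] 424 [0.579 0.043 0.034] zmax 0.055
beaker 0.65 [365. 160.] 723 [0.362 0.421 0.063] zmax 0.091
washbottle 0.6 [ 91. 322.] 2024 [ 0.342 -0.461  0.089] zmax 0.161
mould 0.57 [379. 326.] 704 [ 0.754 -0.077  0.024] zmax 0.029
mould 0.16 [285. 260.] 1268 [ 0.438 -0.019  0.006] zmax 0.014
```

```bash
python3 -c "
import cv2
a=cv2.imread('pics/top1.png')[130:380,110:560];cv2.imwrite('pics/top1c.png',cv2.resize(a,None,fx=1.75,fy=1.75,interpolation=2))"
```

```text
(no output)
```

View pics/top1c.png

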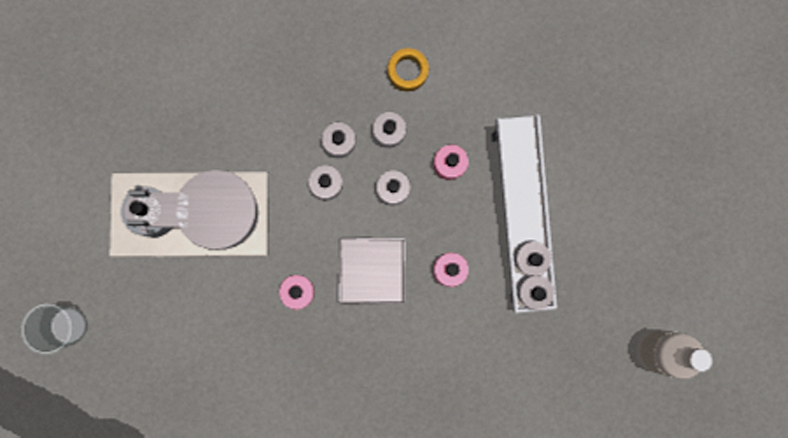

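View pics/scene1.png

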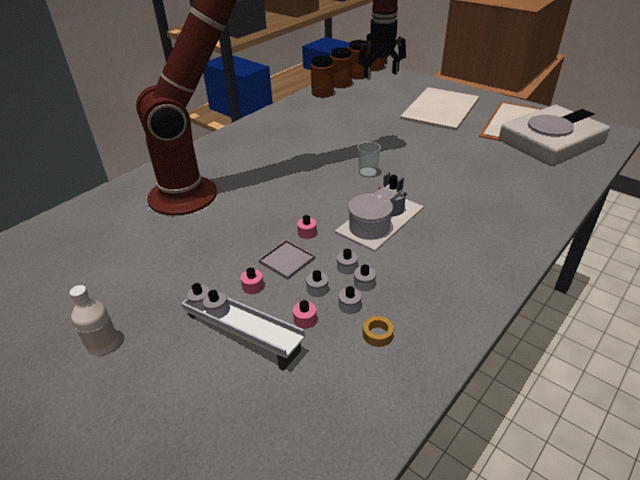

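The top view shows four silver new tins at full-image pixels (303,208), (332,203), (295,233) and (334,236), plus three pink decoys. The pot's hub is at about (189,249), the tray at (322,284), and the lane runs from (406,197) to (416,305). Next I'll fit the geometry from depth.

```bash
cat > fit.py <<'E'
from h import *
def cloud(n):
    f=grab_frame(n); v,u=np.nonzero(f['depth']>0)
    return world(f,u*1.,v*1.,f['depth'][v,u].astype(float)).T, f['frame'][v,u].astype(int)
def sel(P,c,r,z0,z1): return P[(np.hypot(*(P[:,:2]-c).T)<r)&(P[:,2]>z0)&(P[:,2]<z1)]
E
python3 - <<'E'
from fit import *
for n in('top','scene'):
    P,C=cloud(n); print(n)
    W=sel(P,(.525,.26),.17,.004,.012); 
    print(' bench z',np.median(sel(P,(.5,.15),.03,-.02,.02)[:,2]),'plate',len(W),cv2.minAreaRect(W[:,:2].astype(np.float32)))
    D=sel(P,(.525,.21),.066,.073,.082); A=np.c_[2*D[:,:2],np.ones(len(D))]; 
    print(' disc',len(D),cv2.minEnclosingCircle(D[:,:2].astype(np.float32)),D[:,:2].mean(0))
    H=sel(P,(.525,.31),.05,.104,.118); print(' tabs',len(H),cv2.minAreaRect(H[:,:2].astype(np.float32)),H[:,2].max(),sel(P,(.525,.31),.05,.08,.3)[:,2].max())
    T=sel(P,(.44,-.02),.08,.0085,.02); print(' tray',cv2.minAreaRect(T[:,:2].astype(np.float32)))
    m=(abs(P[:,1]+.245)<.06)&(P[:,0]>.36)&(P[:,0]<.73)&(P[:,2]>.015); L=P[m]; print(' lane',cv2.minAreaRect(L[:,:2].astype(np.float32)))
    # centre line per x bin: rails extents
    for x in np.arange(.46,.67,.03):
        q=L[abs(L[:,0]-x)<.008]; print('  ',round(x,2),np.round([q[:,1].min(),q[:,1].max(),np.median(q[:,2])],4))
    for c in [(.653,-.043),(.572,.052),(.565,-.05),(.636,.032),(.411,-.256),(.46,-.255)]:
        K=sel(P,c,.035,.045,.06) if c[1]>-.2 else sel(P,c,.025,.0655,.09); print(' tin',c,len(K),np.round(np.median(K,0),4),np.round((K.min(0)+K.max(0))/2,4))
E
```

```text
top
 bench z 0.00506638102857548 plate 1891 ((0.5256216526031494, 0.2526969909667969), (0.3203021287918091, 0.32881301641464233), 48.26528549194336)
 disc 1564 ((0.5262995362281799, 0.21375933289527893), 0.06233897805213928) [0.52581685 0.21169435]
 tabs 107 ((0.5237651467323303, 0.314248263835907), (0.024987665936350822, 0.046709008514881134), 89.9122543334961) 0.11783731547150084 0.11783731547150084
 tray ((0.44025108218193054, -0.018747787922620773), (0.09827300906181335, 0.09888190776109695), 0.4115849733352661)
 lane ((0.5271041393280029, -0.2475430965423584), (0.2888025641441345, 0.06376835703849792), 5.998824119567871)
   0.46 [-0.2857 -0.2229  0.0624]
   0.49 [-0.2827 -0.2201  0.0328]
   0.52 [-0.2795 -0.2166  0.0359]
   0.55 [-0.2761 -0.2129  0.0395]
   0.58 [-0.2736 -0.2102  0.0433]
   0.61 [-0.2702 -0.2065  0.0474]
   0.64 [-0.2671 -0.2034  0.0508]
   0.67 [-0.2642 -0.2024  0.0547]
 tin (0.653, -0.043) 46 [ 0.6557 -0.0439  0.0526] [ 0.6561 -0.044   0.0524]
 tin (0.572, 0.052) 50 [0.574  0.0519 0.0531] [0.5732 0.0531 0.0521]
 tin (0.565, -0.05) 44 [ 0.5674 -0.0495  0.0525] 
[... 895 characters left out ...]
2877 -0.2239  0.0653]
   0.49 [-0.2856 -0.2195  0.0372]
   0.52 [-0.281  -0.2171  0.0391]
   0.55 [-0.2781 -0.2137  0.0429]
   0.58 [-0.2765 -0.2117  0.0463]
   0.61 [-0.2718 -0.2082  0.0504]
   0.64 [-0.2692 -0.2043  0.0537]
   0.67 [-0.2658 -0.2026  0.0561]
 tin (0.653, -0.043) 72 [ 0.6563 -0.0468  0.0544] [ 0.6559 -0.0447  0.0515]
 tin (0.572, 0.052) 59 [0.5738 0.0492 0.0544] [0.5722 0.052  0.0524]
 tin (0.565, -0.05) 68 [ 0.5671 -0.0523  0.0544] [ 0.566  -0.0493  0.0516]
 tin (0.636, 0.032) 64 [0.6395 0.0306 0.0545] [0.6384 0.0316 0.0522]
 tin (0.411, -0.256) 87 [ 0.4113 -0.2641  0.0769] [ 0.4079 -0.2616  0.0744]
 tin (0.46, -0.255) 212 [ 0.4639 -0.2577  0.0686] [ 0.4646 -0.2551  0.0772]
```

```bash
cat >> h.py <<'E'
HUB=np.array([.5236,.314]); POT=np.array([.5258,.2105]); TRAY=np.array([.4393,-.0195]); YAW=.02
def rot(yaw,n=(0,0,1)):      # closing axis (tool y) at heading yaw, tool z = -n
    z=-np.array(n,float); y=np.array([np.cos(yaw),np.sin(yaw),0]); y-=z*(y@z); y/=np.linalg.norm(y)
    return np.c_[np.cross(y,z),y,z]
def ik(p,R): return inverse_kinematics(np.array(p,float),R)
def pick_sign(p,yaw,n=(0,0,1)):
    best=None
    for s in (0,np.pi):
        q=ik(p,rot(yaw+s,n))
        if q is not None and (best is None or abs(q[6])<best[0]): best=(abs(q[6]),yaw+s)
    return best[1]
E6=np.radians(6.); E_=np.array([np.cos(E6),np.sin(E6)]); T7=np.radians(7.)
N=np.array([-np.sin(T7)*E_[0],-np.sin(T7)*E_[1],np.cos(T7)])   # lane floor normal
def lane(s,h):   # point h above floor along normal, s along lane (horizontal) from stop
    x=.389+s*E_[0]; y=-.2451+(x-.55)*np.tan(E6)
    return np.array([x,y,.020+.123*s])+N*h
E
python3 - <<'E'
from h import *
for y0 in (YAW,YAW+np.pi,YAW-np.pi):
    for a in (0,1.24):
        q=ik([*HUB,.106],rot(y0+a)); print(y0,a,None if q is None else np.round(q,2))
for p,y,n in (([*POT,.075],YAW,(0,0,1)),(lane(.025,.061),E6+np.pi/2,N),(lane(.23,.061),E6+np.pi/2,N),([*TRAY,.07],0,(0,0,1))):
    for s in (0,np.pi):
        q=ik(p,rot(y+s,n)); print(np.round(p,3),y+s,None if q is None else np.round(q,2))
E
```

```text
0.02 0 [-0.69  0.73  0.2   1.7  -0.2   0.73 -0.38]
0.02 1.24 [-0.55  0.73 -0.05  1.7   0.05  0.72  0.64]
3.161592653589793 0 [-0.27  0.78 -0.51  1.69  0.5   0.81  2.15]
3.161592653589793 1.24 [-0.96  0.82  0.67  1.71 -0.66  0.85 -1.87]
-3.121592653589793 0 [-0.27  0.78 -0.51  1.69  0.5   0.81  2.15]
-3.121592653589793 1.24 [-0.96  0.82  0.67  1.71 -0.66  0.85 -1.87]
[0.526 0.21  0.075] 0.02 [-0.54  0.73  0.19  1.85 -0.23  0.58 -0.18]
[0.526 0.21  0.075] 3.161592653589793 [-0.12  0.77 -0.49  1.84  0.55  0.67  2.24]
[ 0.406 -0.26   0.084] 1.6755160819145563 [ 0.77  0.62 -0.3   2.14  0.32  0.32  1.91]
[ 0.406 -0.26   0.084] 4.817108735504349 [ 0.52  0.61  0.06  2.14 -0.38  0.31 -0.54]
[ 0.61  -0.239  0.109] 1.6755160819145563 [ 0.44  0.75 -0.13  1.65  0.06  0.64  1.98]
[ 0.61  -0.239  0.109] 4.817108735504349 [ 0.07  0.8   0.5   1.66 -0.64  0.74 -0.57]
[ 0.439 -0.02   0.07 ] 0 [-0.1   0.62  0.14  2.2  -0.24  0.33  0.24]
[ 0.439 -0.02   0.07 ] 3.141592653589793 [ 0.27  0.65 -0.4   2.19  0.63  0.42  2.5 ]
```

Start: unlock the cover and swing it open.

```bash
python3 - <<'E'
from h import *
goto(np.array([*HUB,.19]),rot(YAW)); grip(.075,40)
c=line_to(np.array([*HUB,.106]),rate=.1,contact_N=8); o=observe(); print(c,o['ee_pos'],o['contact_force'])
grip(.02,40); o=observe(); print('closed',o['opening'],o['finger_force'],o['contact_force'])
for a in np.arange(.1,1.241,.114):
    goto(np.array([*HUB,o['ee_pos'][2]]),rot(YAW+a))
o=observe(); print(a,o['opening'],o['contact_force'],o['wrist_torque'],o['time'])
grip(.075); line_to(o['ee_pos']+[0,0,.1]); o=observe(); print(o['time'])
goto(np.array([.45,-.02,.3]),rot(0))
f=grab_frame('top'); save('top2',f); f=grab_frame('scene'); save('scene2',f)
a=f['frame'][120:360,200:520,::-1]; cv2.imwrite('pics/s2c.png',cv2.resize(a,None,fx=2,fy=2))
print(observe()['time'])
E
```

```text
False [0.52415086 0.31421402 0.10663397] [-0.02530994  0.15090933  0.09739132]
closed 0.029484556633404355 40.753628611564636 [-0.30415312 -0.91494544  9.69351788]
1.2400000000000002 0.029244955825537225 [ 4.5654306   2.40625031 -3.53767257] [ 0.59584207 -0.98666077  0.05563728] 7.1417
8.4667
9.9
```

View pics/s2c.png

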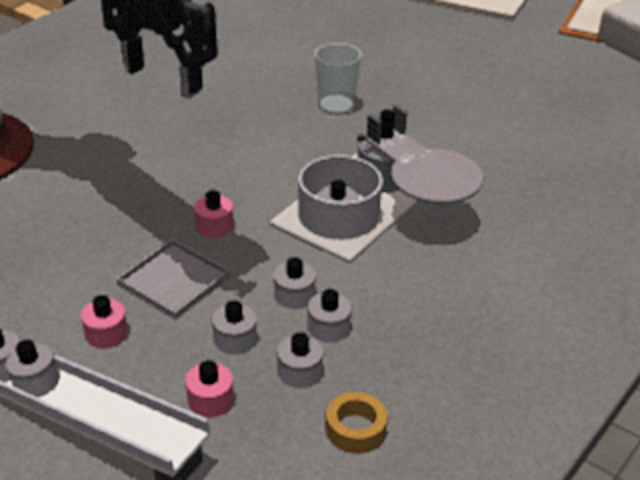

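The cover has swung clear and the finished tin's knob shows at crop (338,188), full image (369,214). Next: move the finished tin to the tray, then the oldest tin to the pot.

```bash
python3 - <<'E'
from fit import *
P,C=cloud('top')
K=sel(P,POT,.042,.052,.07); k=(K.min(0)+K.max(0))[:2]/2; print('done knob',len(K),k,np.median(K,0), 'floor med',np.median(sel(P,POT,.035,0,.1)[:,2]))
D=P[(np.hypot(*(P[:,:2]-HUB-[.1,-.04]).T)<.075)&(P[:,2]>.070)&(P[:,2]<.084)]; d=D.mean(0)[:2]-HUB; print('cover',np.arctan2(d[0],-d[1])-YAW)
goto(np.array([*k,.17]),rot(YAW)); grip(.045,40)
c=line_to(np.array([*k,.073]),rate=.1,contact_N=6); o=observe(); print(c,o['ee_pos'])
grip(.0,40); o=observe(); print('grip',o['opening'],o['finger_force'])
line_to(o['ee_pos']*[1,1,0]+[0,0,.2],rate=.2); o=observe(); print('lifted',o['opening'],o['finger_force'],o['time'])
goto(np.array([*TRAY,.13]),rot(0))
c=line_to(np.array([*TRAY,.058]),rate=.06,contact_N=4); o=observe(); print(c,o['ee_pos'])
grip(.045); line_to(o['ee_pos']+[0,0,.1],rate=.2); print(observe()['time'])
E
```

```text
done knob 50 [0.52955149 0.20030081] [0.52924986 0.19918406 0.06360572] floor med 0.04080041994936267
cover 1.2349445253008011
False [0.53006932 0.2004954  0.07361053]
grip 0.01798556742889668 39.121214747428894
lifted 0.018175263897641163 39.093650579452515 13.6417
True [ 0.43863294 -0.01947567  0.06593506]
16.6083
```

```bash
python3 - <<'E'
from h import *
Y=E6+np.pi/2+np.pi; R=rot(Y,N)
goto(lane(.025,.15),R); grip(.045,40)
c=line_to(lane(.025,.0635),rate=.1,contact_N=6); o=observe(); print(c,o['ee_pos'],lane(.025,.0635))
grip(.0,40); o=observe(); print('grip',o['opening'],o['finger_force'],o['contact_force'])
line_to(lane(.023,.2),rate=.3); o=observe(); print('lifted',o['opening'],o['finger_force'],o['time'])
goto(np.array([*POT,.18]),rot(YAW))
c=line_to(np.array([*POT,.068]),rate=.06,contact_N=4); o=observe(); print(c,o['ee_pos'])
grip(.045); line_to(o['ee_pos']+[0,0,.15],rate=.2); print(observe()['time'])
goto(np.array([.43,.25,.3]),rot(0))
for n in('top','scene'):
    f=grab_frame(n); save(n+'3',f)
    a=f['frame'][120:360,180:500,::-1]; cv2.imwrite('pics/%s3c.png'%n,cv2.resize(a,None,fx=2,fy=2))
E
```

```text
False [ 0.40631483 -0.26048818  0.08647875] [ 0.40616674 -0.26021749  0.08610168]
grip 0.017907206838803903 39.03892993927002 [-1.05543869  0.46076657  4.91436854]
lifted 0.018172499096663727 39.12753760814667 19.7667
True [0.5257408  0.21046664 0.07424644]
24.4333
```

View pics/scene3c.png

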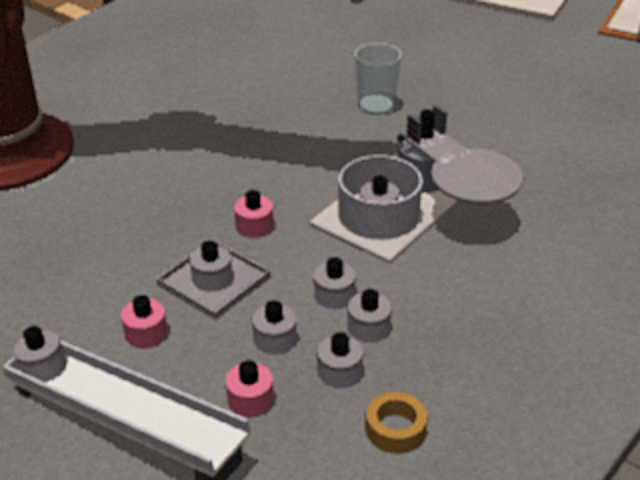

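The finished tin stands in the tray at crop (210,262), the oldest is upright in the pot at (380,192), and the second tin has slid to the front of the lane at (38,350). Now I'll shut the cover.

```bash
python3 - <<'E'
from fit import *
A=1.235
goto(np.array([*HUB,.19]),rot(YAW+A)); grip(.075,40)
c=line_to(np.array([*HUB,.106]),rate=.1,contact_N=8); print(c)
grip(.02,40); o=observe(); print('closed',o['opening'],o['finger_force'])
for a in np.r_[np.arange(1.12,.05,-.12),0.,-.02]:
    goto(np.array([*HUB,.1063]),rot(YAW+a))
o=observe(); print(o['opening'],o['contact_force'],o['wrist_torque'],o['time'])
grip(.075); line_to(o['ee_pos']+[0,0,.1]); goto(np.array([.40,.22,.33]),rot(0)); print(observe()['time'])
P,C=cloud('top')
D=sel(P,POT,.07,.070,.084); d=D.mean(0)[:2]-HUB; print('cover',len(D),np.arctan2(d[0],-d[1])-YAW)
H=sel(P,HUB,.05,.104,.116); print(cv2.minAreaRect(H[:,:2].astype(np.float32)))
for c in [(.656,-.0445),(.5728,.0525),(.5663,-.0493),(.639,.0325)]:
    K=sel(P,c,.04,.045,.06); print(c,len(K),(K.min(0)+K.max(0))/2 if len(K) else 0)
f=grab_frame('scene'); a=f['frame'][140:260,300:460,::-1]; cv2.imwrite('pics/s4c.png',cv2.resize(a,None,fx=4,fy=4))
E
```

```text
False
closed 0.029568372348932583 40.85692763328552
0.0296656112343302 [-0.36981423 -1.01766307  6.32115003] [-0.17656892  0.17007021  0.43745714] 30.75
32.9
cover 1740 0.005720967584703546
((0.5236884951591492, 0.31347936391830444), (0.04693780839443207, 0.023189425468444824), 1.156003475189209)
(0.656, -0.0445) 46 [ 0.65609909 -0.04390601  0.05245127]
(0.5728, 0.0525) 50 [0.57340158 0.05319669 0.05317195]
(0.5663, -0.0493) 45 [ 0.56661356 -0.04945333  0.0512216 ]
(0.639, 0.0325) 47 [0.63930682 0.03314517 0.05216583]
```

View pics/s4c.png

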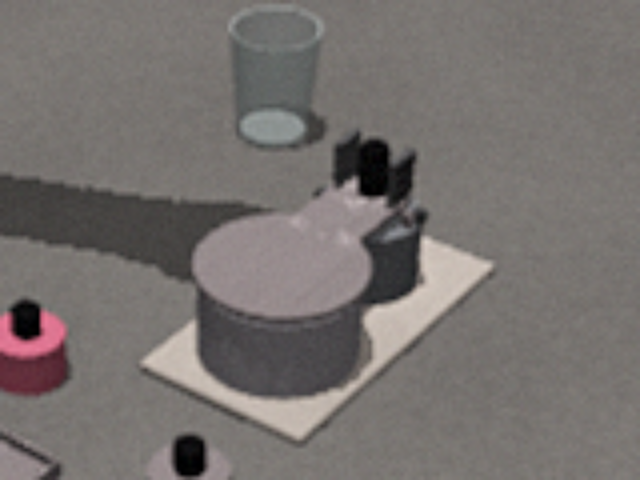

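Cover shut and both tabs out. The new tins are unmoved, so I'll load the first one.

```bash
cat > load.py <<'E'
from fit import *
from scipy.cluster.hierarchy import fclusterdata
Y=E6+np.pi/2+np.pi; R=rot(Y,N); CR=np.array([-E_[1],E_[0],0])
def tins():
    P,C=cloud('top'); P_=P[:,:2]; out=[]
    m=(P[:,2]>.046)&(P[:,2]<.06)&(P[:,0]>.36)&(P[:,0]<.78)&(P[:,1]>-.19)&(P[:,1]<.14)&(np.hypot(*(P_-TRAY).T)>.05)
    K=P[m]; l=fclusterdata(K[:,:2],.012,'distance','single')
    for i in set(l):
        k=K[l==i]
        if not 25<len(k)<80: continue
        c=(k.min(0)+k.max(0))[:2]/2; d=np.hypot(*(P_-c).T); lid=(d<.028)&(P[:,2]>.028)&(P[:,2]<.04)
        col=np.median(C[lid],0); pink=col[0]-col[1]>40; out.append((c,bool(pink)))
    return out
def place(s):
    goto(lane(s,.15),R)
    for off in (0,.003,-.003):
        a=CR*off
        line_to(lane(s,.10)+a); c=line_to(lane(s,.056)+a,rate=.06,contact_N=4)
        o=observe(); h=(o['ee_pos']-lane(s,0))@N; print('place',off,c,'h',round(h,4),o['contact_force'].round(1) if hasattr(o['contact_force'],'round') else o['contact_force'])
        if h<.069: break
    else: return False
    grip(.045); line_to(lane(s,.17),rate=.2); return True
def load(s):
    T=tins(); print([(c.round(3),p) for c,p in T]); S=[c for c,p in T if not p]
    c=min(S,key=lambda c:c[1])
    goto(np.array([*c,.15]),rot(Y)); grip(.045,40)
    k=line_to(np.array([*c,.0636]),rate=.1,contact_N=6); grip(0.,40); o=observe(); print(k,o['opening'],o['finger_force'])
    line_to(np.array([*c,.17]),rate=.25); o=observe(); print('lift',o['opening'],o['finger_force'])
    if o['opening']<.01: raise SystemExit('missed')
    r=place(s); print(r,observe()['time']); goto(np.array([.40,.22,.33]),rot(0)); return r
E
python3 - <<'E'
from load import *
load(.083)
f=grab_frame('scene'); a=f['frame'][230:390,150:400,::-1]; cv2.imwrite('pics/s5c.png',cv2.resize(a,None,fx=2.5,fy=2.5))
E
```

```text
Traceback (most recent call last):
  File "load.py", line 24, in load
    T=tins(); print([(c.round(3),p) for c,p in T]); S=[c for c,p in T if not p]
  File "load.py", line 7, in tins
    K=P[m]; l=fclusterdata(K[:,:2],.012,'distance','single')
              ~~~~~~~~~~~~^^^^^^^^^^^^^^^^^^^^^^^^^^^^^^^^^^
ValueError: Unknown Distance Metric: single
```

```bash
sed -i "s/.012,'distance','single')/.012,criterion='distance',method='single')/" load.py
python3 - <<'E'
from load import *
load(.083)
f=grab_frame('scene'); a=f['frame'][230:390,150:400,::-1]; cv2.imwrite('pics/s5c.png',cv2.resize(a,None,fx=2.5,fy=2.5))
E
```

```text
[(array([0.408, 0.094]), True), (array([ 0.443, -0.136]), True), (array([ 0.606, -0.137]), True), (array([ 0.566, -0.049]), False), (array([ 0.656, -0.044]), False), (array([0.639, 0.033]), False), (array([0.574, 0.053]), False)]
False 0.018312007339865353 39.147682785987854
lift 0.017809648307751526 39.14838373661041
place 0 True h 0.0633 [-0.3 -0.7 -0.8]
True 39.875
```

View pics/s5c.png

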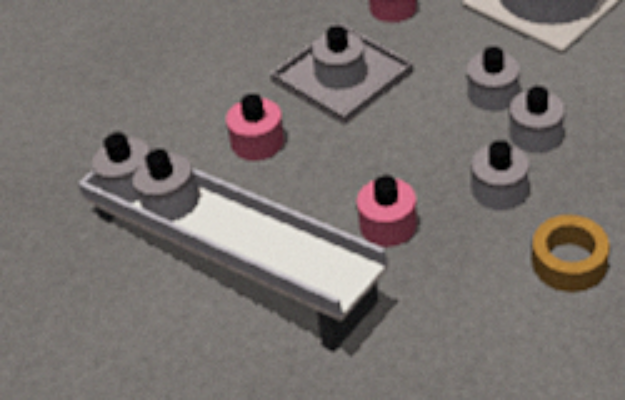

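The first new tin sits in the lane behind the second, at crop (163,185). Now the other three.

```bash
python3 - <<'E'
from load import *
for s in (.133,.183,.233):
    if not load(s): break
print(tins())
P,C=cloud('top')
m=(P[:,0]>.37)&(P[:,0]<.68)&(abs(P[:,1]-(-.2451+(P[:,0]-.55)*np.tan(E6)))<.025)&(C.max(1)<70); print(np.histogram(P[m,0],bins=np.arange(.38,.68,.01)))
f=grab_frame('scene'); save('s6',f); a=f['frame'][130:380,130:450,::-1]; cv2.imwrite('pics/s6c.png',cv2.resize(a,None,fx=2.3,fy=2.3))
E
```

```text
[(array([0.408, 0.095]), True), (array([ 0.443, -0.136]), True), (array([ 0.607, -0.137]), True), (array([ 0.656, -0.044]), False), (array([0.64 , 0.033]), False), (array([0.574, 0.053]), False)]
False 0.018040022336619003 39.25979554653168
lift 0.017896630201235022 39.15810942649841
place 0 True h 0.0634 [ 0.3 -0.3  0.5]
True 48.6
[(array([ 0.607, -0.137]), True), (array([ 0.443, -0.137]), True), (array([0.408, 0.095]), True), (array([0.574, 0.053]), False), (array([0.64 , 0.033]), False)]
False 0.018129840544384875 39.23381209373474
lift 0.01818508926813257 39.13515508174896
place 0 True h 0.0633 [-1.  -0.3  0.6]
True 57.2083
[(array([ 0.443, -0.136]), True), (array([ 0.606, -0.137]), True), (array([0.408, 0.095]), True), (array([0.573, 0.053]), False)]
False 0.01806866221472876 39.12934720516205
lift 0.017957399649298152 39.12783086299896
place 0 True h 0.0634 [-0.5 -0.3  1.3]
True 65.6583
[(array([0.40787096, 0.09450488]), True), (array([ 0.44259292, -0.13638804]), True), (array([ 0.6065917 , -0.13709518]), True)]
(array([ 0,  3, 34, 19,  3,  2,  6, 34, 14,  2,  1,  6, 33, 10,  2,  0,  9,
       33,  7,  1,  0, 14, 34,  6,  0,  0,  2,  0,  0,  0]), array([0.38, 0.39, 0.4 , 0.41, 0.42, 0.43, 0.44, 0.45, 0.46, 0.47, 0.48,
       0.49, 0.5 , 0.51, 0.52, 0.53, 0.54, 0.55, 0.56, 0.57, 0.58, 0.59,
       0.6 , 0.61, 0.62, 0.63, 0.64, 0.65, 0.66, 0.67, 0.68]))
```

View pics/s6c.png

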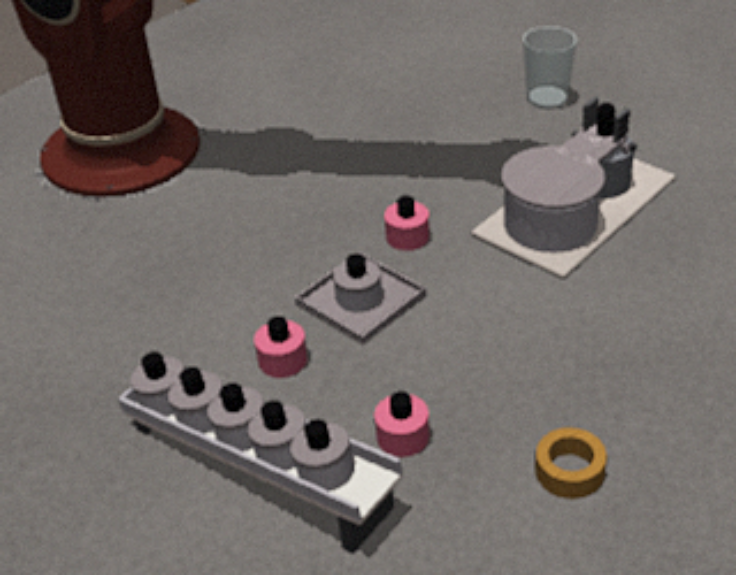

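All five tins stand in the lane from crop (153,365) to (318,435), the finished tin is in the tray, and the pot is shut. Handing in.

```bash
python3 -c "
from workcell import *
wait(0.5); print(hand_in())"
```

```text
the job is handed in; nothing more can be done
None
```

The job is done and handed in at about 66 s of robot time: the finished tin is in the tray, the oldest is in the shut pot, and all four new tins stand in the lane behind the second; no verdict came back.

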